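# Turn a keyed processor cooler into its mount and clip it down

### The arm

A 6-joint arm with a two-finger parallel gripper is mounted at the origin on the work surface. World frame = base frame: x ahead of the robot, y to its left, z up, the work surface at z = 0. Lengths are in mm, angles in rad, forces in N, time in s.
With the tool pointing down it reaches from about 275 to 1000 mm from the base axis. Payload 8.4 kg.
Tool frame: the origin (TCP) lies midway between the tips of the shut fingers; the grasp point (between the pads) lies 19 mm behind it; z points along the fingers, y is the line along which they close (so a half turn about z gives the same grasp; the last joint's range is limited). The gripper opens to 85 mm and grips with 20 to 120 N. Pads are 22 mm wide; open, the fingers measure 114 mm over their backs; the gripper's body (76 mm by 85 mm) begins 54 mm behind the grasp point. The pads swing forward as they close: fully open they stand 13 mm farther back than shut.
Start: joints at [1.311, 0.353, 1.633, -0, 1.155, -0.002], TCP at [159.345, 604.349, 231.281] pointing down, gripper open.
Joint ranges: [-2.63, 2.63], [-0.92, 2.1], [0.06, 2.66], [-1.3, 4.44], [0, 2.69], [-3.02, 3.02]. Speed limits (rad/s): [2.22, 2.22, 2.79, 3.14, 3.14, 3.14].

### API

Orientations are given as [roll, pitch, yaw] about the fixed x, y, z axes, in that order (R = Rz(yaw) Ry(pitch) Rx(roll)).
In Python, from rig import monitor, imaging, r gives the robot as it stands.
- The arm moves only by the tool drive_tool, never from a script. Its argument "plan" is a list of rows, each an object of numbers: "x", "y", "z": the shift along the tool's x, y, z in units of 50 mm (1.0 is 50 mm); "ax", "ay", "az": the turn, a rotation vector about the tool's x, y, z in units of 6 degrees (1.0 is 6 degrees); "hand": the finger opening in mm, from 0 to 85.4. In form: [{"x": .., "y": .., "z": .., "ax": .., "ay": .., "az": .., "hand": ..}, ...]. A call has 1 to 8 rows; each row is the pose to reach, as a shift and turn from the pose commanded when the call began, along the tool's axes at that moment; what a row does not reach only later rows make up. A row lasts 1/10 s, in which the tool goes at most 50 mm and 8.59 degrees, less where a joint would pass 70% of its speed; a pose out of reach is approached as far as the arm can. A call with a gripper value outside its range is refused whole. The fingers move at their own pace and stop on an object; "grip_force" is the grip in N (left out, the last holds). Time passes only in rows, so rows that repeat a pose let the fingers close. It gives the time, the measured TCP pose, the force, the opening and the grip force at its end, in the units of the state.
- monitor.sense(): the state, without advancing time (a new reading comes with each control period).
- imaging.grab_frame(name): name is "side" or "top"; returns the picture (384x512x3 uint8, red, green, blue); there is no depth.
- imaging.camera_info(name): a dict with "mtx" (3x3 intrinsics, pixels), "dist" ([k1, k2, p1, p2, k3] as OpenCV has them; the pictures are not rectified), "R" (3x3) and "t" (3): a world point X has camera coordinates R X + t. Camera axes: x right, y down, z forward; pixel columns grow to the right and rows downward; lengths in mm; the calibration is good to about 2 mm. A picture is of the moment at which its call begins. camera_info takes no time and is no camera call.
- r.sign_off(): hands the job in; it is judged then, once.
The state is a dict: "clock": time; "qpos": joint angles; "qvel": joint speeds; "joint_efforts": joint torques, N m; "eef_pos": TCP position; "tcp_rot": TCP orientation; "contact_force": force on the tool from outside, world axes, zero at the start; "wrist_torque": the same for the moment, N m; "opening": opening from 0.0 (shut) to 1.0 (fully open); "grasp_force": force on a finger pad.
Only numpy, scipy, OpenCV 4.12 (cv2) and the standard library are available. Lean on these libraries where they do the work, as an engineer would, in place of code of your own. Each camera call takes 0.05 s, during which the arm holds its last target. There are 200 camera calls.

### The job

The round processor cooler is resting on top of its mounting frame, turned the wrong way. Without lifting it out of the frame or forcing it, turn it until its three different tabs drop into their matching notches, press it fully home, then swing both steel clips fully in over its flange. Leave the screwdriver, the case fan and the memory stick where they lie.

Things in the scene. Friction and masses are not known exactly. Their poses are not given: they have to be found in the camera images.
- mount: Fixed steel tray 260 x 250 mm with a green board and in its middle a dark base with a round black mounting frame (outer radius 76 mm, rim 41 mm above the bench, pocket floor 30 mm). Origin: centre of the tray's underside on the bench, z up; its -x edge carries connectors up to 30 mm high.
- pocket (a point): Centre of the pocket floor, on the frame's axis; axes as the mount's. The pocket (radius 51.5 mm, 11 mm deep) has three notches with middles, counterclockwise from above, at 0 deg (mount's +x; 44 mm wide, to radius 58), 120 deg (31 mm wide, to radius 63) and 240 deg (18 mm wide, to radius 68).
- cooler: Loose 350 g aluminium cooler: round flange, radius 50, 12 mm thick, with three tabs at 0 deg (its +x; 40 mm wide, to radius 57), 120 deg (27 wide, to 62) and 240 deg (14 wide, to 67) counterclockwise. It fits one way only: its x along the mount's x; no tab fits another notch. Origin: centre of the flange's underside, at the start 11 mm above the pocket floor, tabs resting on the rim.
- cooler_top (a point): Centre of the flat top of the cooler's round fin block (radius 30 mm), 34 mm above the flange's underside: press here. Once dropped in, the cooler sits on a stiff pad about 8 mm short of the pocket floor; 5 to 8 N downwards sinks it, until it bottoms hard at home (origin within 1 mm of point pocket), where it stays.
- post_a (a point): Centre of the top of an upright steel post, 10 mm diameter, 25 mm high, standing on the flange at the cooler's +x, 44 mm from its axis; push it sideways, low down, to turn the cooler (about 2 N). A pilot below (0.8 mm play) keeps the cooler turning about the frame's axis. Within about 1.5 deg of the right way it drops about 3 mm by its weight and turns no further.
- post_b (a point): Centre of the top of the like post at the cooler's -x.
- clip_left (a joint): Angle (rad) of the steel clip on the mount's +y side: 0 = open, pointing to 150 deg in the mount's frame; grows counterclockwise from above to its stop at 1.571, pointing to the frame's axis, 8 mm over the flange's edge. Flat bar reaching 42 mm from its pivot, 12 wide, 5 thick. About 1.5 N at its pin moves it; it stays where left. The flange blocks it until the cooler is home.
- clip_right (a joint): The same on the -y side, mirrored: 0 = open, pointing to -150 deg in the mount's frame; grows clockwise from above to its stop at 1.571, pointing to the frame's axis.
- clip_left_pin (a point): Middle of the upright pin on the left clip to push it by: 10 mm diameter, 23 mm high, 28 mm from the pivot. This point is 61.5 mm above the bench, the pin's top 71.5, its foot (the bar's top) 48.5.
- clip_right_pin (a point): The same of the right clip.
- clip_left_hinge (a point): Pivot axis of the left clip at the bar's top, 48.5 mm above the bench; in the mount's frame at x 42 mm, y 72.75 mm.
- clip_right_hinge (a point): Pivot axis of the right clip; in the mount's frame at x 42 mm, y -72.75 mm.
- screwdriver: Screwdriver, 190 mm long, lying on the bench on the mount's +y side; bystander. Origin on its underside at mid-length, x along it.
- case_fan: Black case fan 80 x 80 x 25 mm on the bench on the mount's -y side; bystander. Origin: centre of its underside.
- memory: Memory stick 133 x 30 x 4 mm on the bench on the mount's robot side; bystander. Origin: centre of its underside.
Things that resemble listed ones, but are neither listed nor needed, are in the scene too. There is more than one size of the cooler; the job needs the smallest.

How it is judged:
By the outcome, as a careful person would: the job done as asked, in the order asked, and still so for the second after the job is handed in, with the robot touching nothing.
It also fails if it takes over 67 s, if anything falls off the work surface, if the arm or the gripper's body presses on something with over 40 N, if the wrist force passes 120 N, or if a joint passes its speed limit or range.

## Working session

There is one attempt and no reset: what is moved stays moved. The work goes in short steps, Python scripts to look and compute and a tool call to move; the robot and the scene stay as the last step left them, time stands still between calls to the robot, and variables do not carry over. Pictures are saved under pics/ and viewed, at most 10 in all, crops included, and the job is handed in when it is done.

Besides the shell and the picture viewer there is one more tool, called after "Call:" as name(argument=value, ...) on one line, values as JSON. drive_tool: Moves the arm, as the interface text tells. Its arguments: {"type":"object","properties":{"plan":{"type":"array","items":{"type":"object","properties":{"x":{"type":"number"},"y":{"type":"number"},"z":{"type":"number"},"ax":{"type":"number"},"ay":{"type":"number"},"az":{"type":"number"},"hand":{"type":"number"}}}},"grip_force":{"type":"number"}},"required":["plan"]}

```bash
mkdir -p pics; ls
python3 - <<'E'
from rig import monitor, imaging, r
import cv2,numpy as np
for n in("top","side"):
    im=imaging.grab_frame(n)
    cv2.imwrite(f"pics/{n}0.png",im[:,:,::-1])
    c=imaging.camera_info(n); R=np.array(c["R"]);print(n,c["mtx"],c["dist"],-R.T@np.array(c["t"]),R)
print(monitor.sense())
E
```

```text
pics
top [[378.7787551    0.         254.66803027]
 [  0.         378.7787551  194.68460093]
 [  0.           0.           1.        ]] [-0.04894438  0.          0.          0.          0.        ] [485.02350885 -11.22668721 907.4390525 ] [[ 0.00974867 -0.99992256 -0.0077357 ]
 [-0.9959527  -0.00901815 -0.08942535]
 [ 0.08934866  0.00857617 -0.99596349]]
side [[389.2087086    0.         255.34063379]
 [  0.         389.2087086  186.71011612]
 [  0.           0.           1.        ]] [-0.0769175  0.         0.         0.         0.       ] [ 225.69445235 -744.56379107  814.3652641 ] [[ 0.89853452 -0.43890027  0.00150247]
 [-0.28904734 -0.59431862 -0.75049118]
 [ 0.33028373  0.67390795 -0.66087876]]
{'clock': 0.1, 'qpos': array([ 1.31060284e+00,  3.53565167e-01,  1.63407278e+00, -1.32144620e-05,
        1.15519631e+00, -2.32746105e-03]), 'qvel': array([ 0.00105936, -0.00303855,  0.00037888, -0.00091608,  0.00066858,
       -0.00093931]), 'joint_efforts': array([ 1.20505018e-03, -6.06357765e+01, -3.42820644e+01,  1.71822126e-04,
        3.93496957e-03, -1.30067988e-06]), 'eef_pos': array([159.23482043, 603.92723452, 230.63975573]), 'tcp_rot': array([-3.14035102e+00,  9.19312211e-06,  2.88373198e+00]), 'contact_force': array([ 0.20936499,  0.36554996, -0.74689845]), 'wrist_torque': array([ 0.00152163, -0.06670715,  0.0158835 ]), 'grasp_force': 0.0, 'opening': 0.9971459874383328}
```

View pics/top0.png

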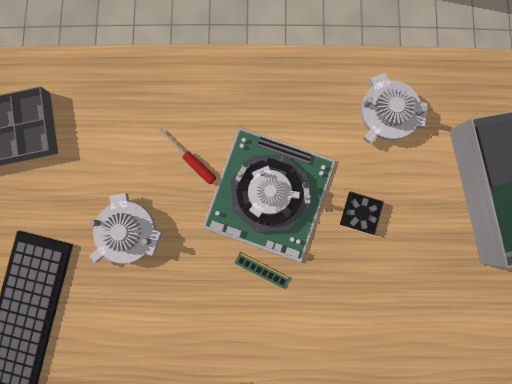

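View pics/side0.png

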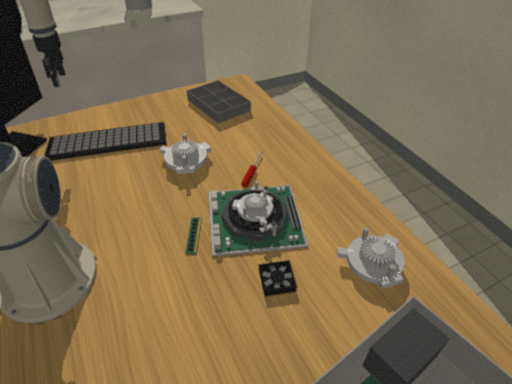

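The top view shows the tray with corners near (239,130), (334,160), (301,261) and (205,227). The connectors are on the robot side, and the frame centre is near (270,192). The larger decoy coolers are at (122,232) and (393,108).

```bash
cat > h.py <<'E'
from rig import monitor, imaging, r
import cv2,numpy as np
def cam(n):
    c=imaging.camera_info(n); return [np.array(c[k],float) for k in("mtx","dist","R","t")]
def proj(n,P):
    K,d,R,t=cam(n); return cv2.projectPoints(np.array(P,float).reshape(-1,1,3),cv2.Rodrigues(R)[0],t,K,d)[0].reshape(-1,2)
def unproj(n,uv,z):
    K,d,R,t=cam(n); p=cv2.undistortPoints(np.array(uv,float).reshape(-1,1,2),K,d).reshape(-1,2)
    D=np.c_[p,np.ones(len(p))]@R; C=-R.T@t
    return C+D*((z-C[2])/D[:,2])[:,None]
def ortho(n,c,yaw,z,half=140,s=2.1,im=None):
    """warp plane z to mount frame: mount +x up, +y left"""
    if im is None: im=imaging.grab_frame(n)
    N=int(2*half*s); v,u=np.mgrid[0:N,0:N]; mx=half-v/s; my=half-u/s
    cs,sn=np.cos(yaw),np.sin(yaw)
    P=np.stack([c[0]+cs*mx-sn*my,c[1]+sn*mx+cs*my,np.full_like(mx,z,float)],-1)
    q=proj(n,P).reshape(N,N,2).astype(np.float32)
    return cv2.remap(im,q[...,0],q[...,1],cv2.INTER_CUBIC)
E
python3 - <<'E'
from h import *
q=unproj("top",[(239,130),(334,160),(301,261),(205,227)],6)
print(q)
c=q.mean(0)
a=(q[0]+q[1]-q[2]-q[3]); b=(q[0]+q[3]-q[1]-q[2])
print(c,np.arctan2(a[1],a[0]),np.arctan2(-b[0],b[1]),np.linalg.norm(a)/2,np.linalg.norm(b)/2)
yaw=np.arctan2(a[1],a[0])
im=cv2.imread("pics/top0.png")
A=ortho("top",c,yaw,5,140,1.4,im); B=ortho("top",c,yaw,41,98,4,im)[:, :]
A=cv2.resize(A,(392,392))
for k in range(0,392,50): pass
cv2.imwrite("pics/o1.png",np.hstack([A,cv2.resize(B,(392,392))]))
E
```

```text
[[ 723.43674969   36.1673067     6.        ]
 [ 651.60271159 -193.96107195    6.        ]
 [ 410.05243891 -114.12805133    6.        ]
 [ 487.71838092  113.82211476    6.        ]]
[568.20257028 -39.52492546   6.        ] -0.31872711032663786 -0.3154643731438854 251.29055507738522 240.9285149194666
```

View pics/o1.png

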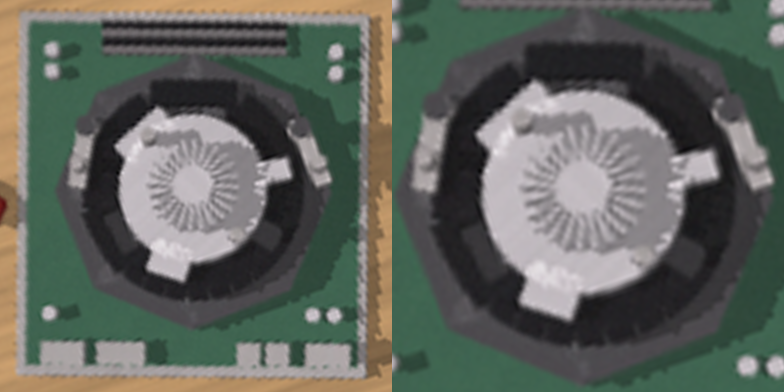

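```bash
cat >> h.py <<'E'
C=np.array([568.2,-39.5]); PSI=-0.317
def w(mx,my):
    c,s=np.cos(PSI),np.sin(PSI); return C+np.array([c*mx-s*my,s*mx+c*my])
def go(targets,st=None):
    """targets: (mount x, mount y, world z, yaw in mount frame) -> rows relative to now"""
    st=st or monitor.sense(); R0=cv2.Rodrigues(np.zeros(3))[0]
    from scipy.spatial.transform import Rotation as Ro
    R0=Ro.from_euler('xyz',st['tcp_rot']); p0=st['eef_pos']
    for mx,my,z,yaw in targets:
        R1=Ro.from_euler('xyz',[np.pi,0,yaw+PSI])
        d=R0.inv().apply(np.r_[w(mx,my),z]-p0)/50; a=np.degrees((R0.inv()*R1).as_rotvec())/6
        print("x %.3f y %.3f z %.3f ax %.2f ay %.2f az %.2f"%(*d,*a), ' mm %.0f deg %.0f'%(50*np.linalg.norm(d),6*np.linalg.norm(a)))
def post(al,off=16,rad=48):
    """tool target pushing post_a clockwise, at cooler angle al(deg)"""
    a=np.radians(al); return (rad*np.cos(a)-off*np.sin(a),rad*np.sin(a)+off*np.cos(a))
E
python3 - <<'E'
from h import *
out=[]
for n in("top","side"):
    im=ortho(n,C,PSI,41,98,2,cv2.imread(f"pics/{n}0.png")); im=cv2.resize(im,(392,392))
    cv2.circle(im,(196,196),152,(0,0,255),1); cv2.line(im,(190,196),(202,196),(0,0,255),1); out.append(im)
cv2.imwrite("pics/o2.png",np.hstack(out))
go([(*post(50,24),150,np.radians(140)),(*post(50,24),57,np.radians(140))])
E
```

```text
x -11.501 y -9.328 z 1.624 ax -0.01 ay 0.00 az 7.23  mm 745 deg 43
x -11.501 y -9.326 z 3.484 ax -0.01 ay 0.00 az 7.23  mm 761 deg 43
```

View pics/o2.png

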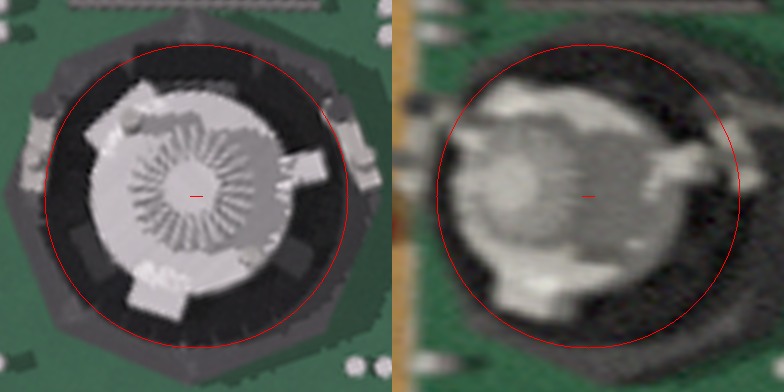

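Call:
drive_tool(plan=[{"x": -11.5,"y": -9.33,"z": 1.0,"az": 7.2,"hand": 0},{"x": -11.5,"y": -9.33,"z": 1.0,"az": 7.2,"hand": 0},{"x": -11.5,"y": -9.33,"z": 1.0,"az": 7.2,"hand": 0},{"x": -11.5,"y": -9.33,"z": 1.0,"az": 7.2,"hand": 0},{"x": -11.5,"y": -9.33,"z": 1.0,"az": 7.2,"hand": 0},{"x": -11.5,"y": -9.33,"z": 1.0,"az": 7.2,"hand": 0},{"x": -11.5,"y": -9.33,"z": 1.0,"az": 7.2,"hand": 0},{"x": -11.5,"y": -9.33,"z": 1.0,"az": 7.2,"hand": 0}])

```text
invalid input
```

```bash
python3 -c "
from h import *
go([(*post(50,24),150,np.radians(140))])"
```

```text
x -11.501 y -9.328 z 1.624 ax -0.01 ay 0.00 az 7.23  mm 745 deg 43
```

Call:
drive_tool(plan=[{"x": -6,"y": -4.8,"z": 0.5,"ax": 0,"ay": 0,"az": 3.6,"hand": 0},{"x": -6,"y": -4.8,"z": 0.5,"ax": 0,"ay": 0,"az": 3.6,"hand": 0},{"x": -6,"y": -4.8,"z": 0.5,"ax": 0,"ay": 0,"az": 3.6,"hand": 0},{"x": -6,"y": -4.8,"z": 0.5,"ax": 0,"ay": 0,"az": 3.6,"hand": 0},{"x": -6,"y": -4.8,"z": 0.5,"ax": 0,"ay": 0,"az": 3.6,"hand": 0},{"x": -6,"y": -4.8,"z": 0.5,"ax": 0,"ay": 0,"az": 3.6,"hand": 0},{"x": -6,"y": -4.8,"z": 0.5,"ax": 0,"ay": 0,"az": 3.6,"hand": 0},{"x": -6,"y": -4.8,"z": 0.5,"ax": 0,"ay": 0,"az": 3.6,"hand": 0}])

```text
clock: 0.9
eef_pos: [389.2, 293.2, 206.0]
tcp_rot: [-3.141, 0.0, 2.506]
contact_force: [-0.4, -0.3, 0.2]
opening: 0.0
grasp_force: 0.0
```

```bash
python3 -c "
from h import *
go([(*post(50,24),150,np.radians(140))])"
```

```text
x -6.740 y -2.158 z 1.122 ax -0.01 ay 0.00 az 3.62  mm 358 deg 22
```

Call:
drive_tool(plan=[{"x": -6.74,"y": -2.16,"z": 1.1,"ax": 0,"ay": 0,"az": 3.62,"hand": 0},{"x": -6.74,"y": -2.16,"z": 1.1,"ax": 0,"ay": 0,"az": 3.62,"hand": 0},{"x": -6.74,"y": -2.16,"z": 1.1,"ax": 0,"ay": 0,"az": 3.62,"hand": 0},{"x": -6.74,"y": -2.16,"z": 1.1,"ax": 0,"ay": 0,"az": 3.62,"hand": 0},{"x": -6.74,"y": -2.16,"z": 1.1,"ax": 0,"ay": 0,"az": 3.62,"hand": 0},{"x": -6.74,"y": -2.16,"z": 1.1,"ax": 0,"ay": 0,"az": 3.62,"hand": 0},{"x": -6.74,"y": -2.16,"z": 1.1,"ax": 0,"ay": 0,"az": 3.62,"hand": 0},{"x": -6.74,"y": -2.16,"z": 1.1,"ax": 0,"ay": 0,"az": 3.62,"hand": 0}])

```text
clock: 1.7
eef_pos: [597.7, 4.9, 150.1]
tcp_rot: [-3.141, 0.001, 2.125]
contact_force: [-0.4, -0.1, -0.5]
opening: 0.001
grasp_force: 0.0
```

```bash
python3 -c "
from h import *
go([(*post(50,24),80,np.radians(140)),(*post(50,24),59,np.radians(140))])
a=imaging.grab_frame('top');b=imaging.grab_frame('side')
a=cv2.resize(a[120:260,170:350],(540,420))
b=cv2.resize(b[150:270,195:315],(420,420))
cv2.imwrite('pics/l1.png',cv2.resize(np.hstack([a,b])[:,:,::-1],(800,350)))"
```

```text
x 0.039 y -0.009 z 1.403 ax -0.00 ay 0.01 az -0.02  mm 70 deg 0
x 0.039 y -0.009 z 1.823 ax -0.00 ay 0.01 az -0.02  mm 91 deg 0
```

View pics/l1.png

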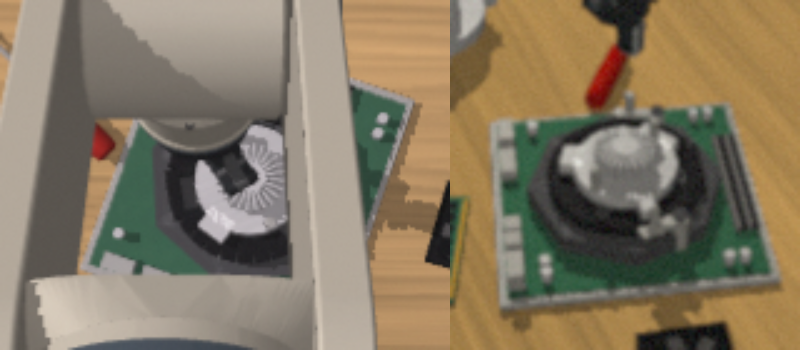

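The fingers are over the flange, beside the post_a side. The mount is unobstructed in the side view, and the clips are still open. Descending.

Call:
drive_tool(plan=[{"x": 0.04,"y": 0,"z": 0.7,"ax": 0,"ay": 0,"az": 0,"hand": 0},{"x": 0.04,"y": 0,"z": 1.2,"ax": 0,"ay": 0,"az": 0,"hand": 0},{"x": 0.04,"y": 0,"z": 1.5,"ax": 0,"ay": 0,"az": 0,"hand": 0},{"x": 0.04,"y": 0,"z": 1.7,"ax": 0,"ay": 0,"az": 0,"hand": 0},{"x": 0.04,"y": 0,"z": 1.82,"ax": 0,"ay": 0,"az": 0,"hand": 0},{"x": 0.04,"y": 0,"z": 1.82,"ax": 0,"ay": 0,"az": 0,"hand": 0}])

```text
clock: 2.4
eef_pos: [594.4, 11.1, 60.2]
tcp_rot: [-3.141, -0.0, 2.128]
contact_force: [0.4, 0.1, 0.6]
opening: -0.0
grasp_force: 0.0
```

```bash
python3 -c "
from h import *
go([(*post(a,16),59,np.radians(90+a)) for a in (48,44,40,36,32,28,24,20)])"
```

```text
x -0.297 y -0.008 z 0.024 ax -0.00 ay -0.00 az 0.35  mm 15 deg 2
x -0.365 y 0.010 z 0.024 ax -0.00 ay -0.00 az 1.02  mm 18 deg 6
x -0.435 y 0.022 z 0.024 ax -0.00 ay -0.00 az 1.68  mm 22 deg 10
x -0.505 y 0.030 z 0.024 ax -0.00 ay -0.00 az 2.35  mm 25 deg 14
x -0.576 y 0.033 z 0.024 ax -0.00 ay -0.00 az 3.02  mm 29 deg 18
x -0.646 y 0.031 z 0.024 ax -0.00 ay -0.00 az 3.68  mm 32 deg 22
x -0.717 y 0.024 z 0.024 ax -0.00 ay -0.00 az 4.35  mm 36 deg 26
x -0.786 y 0.012 z 0.024 ax -0.00 ay -0.00 az 5.02  mm 39 deg 30
```

Call:
drive_tool(plan=[{"x": -0.3,"y": -0.01,"z": 0.02,"ax": 0,"ay": 0,"az": 0.35,"hand": 0},{"x": -0.3,"y": -0.01,"z": 0.02,"ax": 0,"ay": 0,"az": 0.35,"hand": 0},{"x": -0.365,"y": 0.01,"z": 0.02,"ax": 0,"ay": 0,"az": 1.02,"hand": 0},{"x": -0.435,"y": 0.022,"z": 0.02,"ax": 0,"ay": 0,"az": 1.68,"hand": 0},{"x": -0.505,"y": 0.03,"z": 0.02,"ax": 0,"ay": 0,"az": 2.35,"hand": 0},{"x": -0.575,"y": 0.033,"z": 0.02,"ax": 0,"ay": 0,"az": 3.02,"hand": 0},{"x": -0.575,"y": 0.033,"z": 0.02,"ax": 0,"ay": 0,"az": 3.02,"hand": 0}])

```text
clock: 3.1
eef_pos: [611.8, -13.5, 59.9]
tcp_rot: [3.14, 0.0, 1.809]
contact_force: [-1.1, -0.4, 0.1]
opening: -0.004
grasp_force: 0.0
```

```bash
python3 -c "
from h import *
s=monitor.sense();print(s['eef_pos'],s['contact_force'])
go([(*post(a,16),59,np.radians(90+a)) for a in (32,28,24,20,16,12,8)],s)
a=imaging.grab_frame('top');b=imaging.grab_frame('side')
a=cv2.resize(a[130:250,190:350],(560,420))
b=cv2.resize(b[170:260,200:310],(513,420))
cv2.imwrite('pics/l2.png',cv2.resize(np.hstack([a,b])[:,:,::-1],(800,313)))"
```

```text
[611.84249526 -13.52446724  59.93479007] [-1.09293918 -0.41828534  0.05594565]
x 0.024 y -0.012 z 0.019 ax 0.01 ay 0.00 az -0.03  mm 2 deg 0
x -0.043 y 0.008 z 0.019 ax 0.01 ay 0.00 az 0.64  mm 2 deg 4
x -0.112 y 0.024 z 0.019 ax 0.01 ay 0.00 az 1.31  mm 6 deg 8
x -0.182 y 0.034 z 0.019 ax 0.01 ay 0.00 az 1.97  mm 9 deg 12
x -0.253 y 0.040 z 0.019 ax 0.01 ay 0.00 az 2.64  mm 13 deg 16
x -0.323 y 0.041 z 0.019 ax 0.01 ay 0.00 az 3.31  mm 16 deg 20
x -0.394 y 0.037 z 0.019 ax 0.01 ay 0.00 az 3.97  mm 20 deg 24
```

View pics/l2.png

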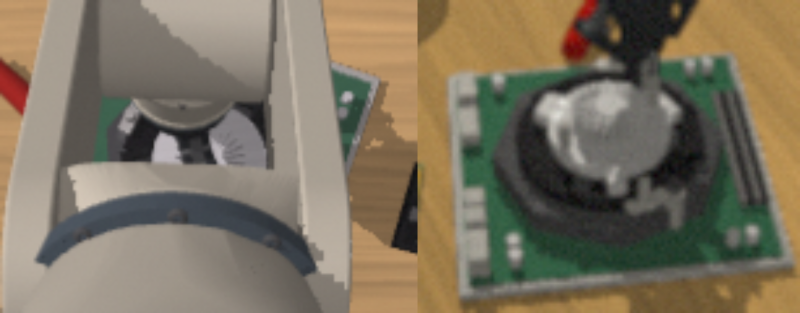

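The cooler is turning clockwise: in the side view the narrow tab has moved to about (617,183). Force is low, so I'll continue.

Call:
drive_tool(plan=[{"x": -0.043,"y": 0.008,"z": 0.02,"ax": 0,"ay": 0,"az": 0.64,"hand": 0},{"x": -0.112,"y": 0.024,"z": 0.02,"ax": 0,"ay": 0,"az": 1.31,"hand": 0},{"x": -0.182,"y": 0.034,"z": 0.02,"ax": 0,"ay": 0,"az": 1.97,"hand": 0},{"x": -0.253,"y": 0.04,"z": 0.02,"ax": 0,"ay": 0,"az": 2.64,"hand": 0},{"x": -0.323,"y": 0.041,"z": 0.02,"ax": 0,"ay": 0,"az": 3.3,"hand": 0},{"x": -0.36,"y": 0.04,"z": 0.02,"ax": 0,"ay": 0,"az": 3.63,"hand": 0},{"x": -0.36,"y": 0.04,"z": 0.02,"ax": 0,"ay": 0,"az": 3.63,"hand": 0}])

```text
clock: 3.9
eef_pos: [617.4, -30.0, 58.5]
tcp_rot: [3.141, -0.0, 1.432]
contact_force: [0.5, 0.5, -0.0]
opening: 0.0
grasp_force: 0.0
```

```bash
python3 -c "
from h import *
s=monitor.sense();print(s['eef_pos'],s['contact_force'])
go([(*post(a,16),59,np.radians(90+a)) for a in (10,8,6,4,3,2,1,0,-1)],s)"
```

```text
[617.41719531 -30.01237569  58.47399156] [ 0.51592018  0.54661813 -0.0260965 ]
x -0.008 y 0.013 z -0.011 ax 0.00 ay -0.00 az 0.04  mm 1 deg 0
x -0.041 y 0.023 z -0.011 ax 0.00 ay -0.00 az 0.37  mm 2 deg 2
x -0.075 y 0.032 z -0.011 ax 0.00 ay -0.00 az 0.70  mm 4 deg 4
x -0.110 y 0.040 z -0.011 ax 0.00 ay -0.00 az 1.04  mm 6 deg 6
x -0.127 y 0.044 z -0.011 ax 0.00 ay -0.00 az 1.20  mm 7 deg 7
x -0.144 y 0.047 z -0.011 ax 0.00 ay -0.00 az 1.37  mm 8 deg 8
x -0.162 y 0.050 z -0.011 ax 0.00 ay -0.00 az 1.54  mm 8 deg 9
x -0.179 y 0.053 z -0.011 ax 0.00 ay -0.00 az 1.70  mm 9 deg 10
x -0.197 y 0.055 z -0.011 ax 0.00 ay -0.00 az 1.87  mm 10 deg 11
```

Call:
drive_tool(plan=[{"x": -0.041,"y": 0.02,"z": 0,"ax": 0,"ay": 0,"az": 0.37,"hand": 0},{"x": -0.075,"y": 0.03,"z": 0,"ax": 0,"ay": 0,"az": 0.7,"hand": 0},{"x": -0.11,"y": 0.04,"z": 0,"ax": 0,"ay": 0,"az": 1.04,"hand": 0},{"x": -0.127,"y": 0.044,"z": 0,"ax": 0,"ay": 0,"az": 1.2,"hand": 0},{"x": -0.127,"y": 0.044,"z": 0,"ax": 0,"ay": 0,"az": 1.2,"hand": 0}])

```text
clock: 4.4
eef_pos: [618.7, -36.5, 58.4]
tcp_rot: [3.141, -0.0, 1.307]
contact_force: [0.2, -0.7, -0.3]
opening: -0.001
grasp_force: 0.0
```

Call:
drive_tool(plan=[{"x": -0.017,"y": 0.003,"z": 0,"ax": 0,"ay": 0,"az": 0.17,"hand": 0},{"x": -0.017,"y": 0.003,"z": 0,"ax": 0,"ay": 0,"az": 0.17,"hand": 0}])

```text
clock: 4.6
eef_pos: [618.6, -37.2, 58.4]
tcp_rot: [3.141, -0.0, 1.288]
contact_force: [0.7, 1.5, -0.1]
opening: -0.002
grasp_force: 0.5
```

Call:
drive_tool(plan=[{"x": -0.017,"y": 0.003,"z": 0,"ax": 0,"ay": 0,"az": 0.17,"hand": 0},{"x": -0.017,"y": 0.003,"z": 0,"ax": 0,"ay": 0,"az": 0.17,"hand": 0}])

```text
clock: 4.8
eef_pos: [618.7, -37.8, 58.4]
tcp_rot: [3.141, -0.001, 1.269]
contact_force: [0.6, 4.5, 0.9]
opening: -0.0
grasp_force: 2.2
```

Call:
drive_tool(plan=[{"x": -0.017,"y": 0.003,"z": 0,"ax": 0,"ay": 0,"az": 0.17,"hand": 0},{"x": -0.017,"y": 0.003,"z": 0,"ax": 0,"ay": 0,"az": 0.17,"hand": 0}])

```text
clock: 5.0
eef_pos: [618.8, -38.5, 58.5]
tcp_rot: [3.141, -0.001, 1.251]
contact_force: [0.5, 5.0, 2.1]
opening: 0.001
grasp_force: 2.7
```

```bash
python3 -c "
from h import *
s=monitor.sense();print(s['eef_pos'],s['contact_force'])
go([(*post(a,16),59,np.radians(90+a)) for a in (0,-1)],s)
b=imaging.grab_frame('side');cv2.imwrite('pics/l3.png',cv2.resize(b[170:260,200:310],(550,450),interpolation=2)[:,:,::-1])"
```

```text
[618.78053589 -38.50846346  58.54821053] [0.54082145 4.97706258 2.1443876 ]
x -0.014 y 0.005 z -0.009 ax 0.01 ay -0.01 az -0.02  mm 1 deg 0
x -0.031 y 0.010 z -0.009 ax 0.01 ay -0.01 az 0.14  mm 2 deg 1
```

View pics/l3.png

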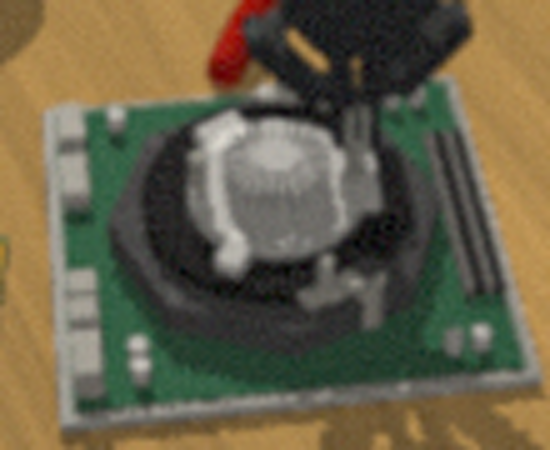

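Force rose to 5 N, so it has probably dropped in and stopped. I'll back off and probe the top height.

Call:
drive_tool(plan=[{"x": 0.1,"y": 0,"z": 0,"ax": 0,"ay": 0,"az": 0,"hand": 0},{"x": 0.1,"y": 0,"z": 0,"ax": 0,"ay": 0,"az": 0,"hand": 0},{"x": 0.1,"y": 0,"z": -0.4,"ax": 0,"ay": 0,"az": 0,"hand": 0},{"x": 0.1,"y": 0,"z": -0.8,"ax": 0,"ay": 0,"az": 0,"hand": 0},{"x": 0.1,"y": 0,"z": -0.8,"ax": 0,"ay": 0,"az": 0,"hand": 0}])

```text
clock: 5.55
eef_pos: [621.5, -34.6, 100.6]
tcp_rot: [3.138, -0.001, 1.252]
contact_force: [-0.2, 0.2, -0.0]
opening: 0.002
grasp_force: 0.0
```

```bash
python3 -c "
from h import *
s=monitor.sense();print(s['eef_pos'],s['contact_force'])
go([(0,0,95,np.radians(90)),(0,0,80,np.radians(90))],s)
al=lambda a,r,z:[*w(r*np.cos(np.radians(a)),r*np.sin(np.radians(a))),z]
for z in(53,50):print(z,((proj('side',[al(d+t,57,z) for d in(0,3) for t in(120,240)])-[200,170])*5).round())
"
```

```text
[621.49529227 -34.59492655 100.62616149] [-0.18691003  0.2180843  -0.00179789]
x -0.427 y -0.982 z 0.109 ax 0.04 ay -0.00 az -0.01  mm 54 deg 0
x -0.427 y -0.983 z 0.409 ax 0.04 ay -0.00 az -0.01  mm 57 deg 0
53 [[211. 124.]
 [232. 247.]
 [207. 127.]
 [237. 248.]]
50 [[211. 128.]
 [232. 251.]
 [207. 130.]
 [237. 252.]]
```

Call:
drive_tool(plan=[{"x": -0.43,"y": -0.98,"z": 0,"ax": 0,"ay": 0,"az": 0,"hand": 0},{"x": -0.43,"y": -0.98,"z": 0,"ax": 0,"ay": 0,"az": 0,"hand": 0},{"x": -0.43,"y": -0.98,"z": 0.2,"ax": 0,"ay": 0,"az": 0,"hand": 0},{"x": -0.43,"y": -0.98,"z": 0.4,"ax": 0,"ay": 0,"az": 0,"hand": 0},{"x": -0.43,"y": -0.98,"z": 0.4,"ax": 0,"ay": 0,"az": 0,"hand": 0},{"x": -0.43,"y": -0.98,"z": 0.4,"ax": 0,"ay": 0,"az": 0,"hand": 0}])

```text
clock: 6.15
eef_pos: [567.1, -39.3, 77.5]
tcp_rot: [-3.141, 0.0, 1.252]
contact_force: [0.3, -0.1, 0.9]
opening: 0.001
grasp_force: 0.0
```

Call:
drive_tool(plan=[{"x": 0,"y": 0,"z": 0.04,"ax": 0,"ay": 0,"az": 0,"hand": 0},{"x": 0,"y": 0,"z": 0.06,"ax": 0,"ay": 0,"az": 0,"hand": 0},{"x": 0,"y": 0,"z": 0.06,"ax": 0,"ay": 0,"az": 0,"hand": 0}])

```text
clock: 6.45
eef_pos: [566.8, -39.3, 75.2]
tcp_rot: [3.141, -0.0, 1.252]
contact_force: [0.2, 0.4, 0.2]
opening: 0.003
grasp_force: 0.0
```

Call:
drive_tool(plan=[{"x": 0,"y": 0,"z": 0.02,"ax": 0,"ay": 0,"az": 0,"hand": 0},{"x": 0,"y": 0,"z": 0.04,"ax": 0,"ay": 0,"az": 0,"hand": 0},{"x": 0,"y": 0,"z": 0.04,"ax": 0,"ay": 0,"az": 0,"hand": 0}])

```text
clock: 6.75
eef_pos: [566.6, -39.3, 73.2]
tcp_rot: [-3.142, 0.0, 1.252]
contact_force: [0.4, 0.7, -0.6]
opening: -0.003
grasp_force: 0.0
```

At 73.2 there is still no contact, so the cooler has dropped. Pressing gently.

Call:
drive_tool(plan=[{"x": 0,"y": 0,"z": 0.02,"ax": 0,"ay": 0,"az": 0,"hand": 0},{"x": 0,"y": 0,"z": 0.04,"ax": 0,"ay": 0,"az": 0,"hand": 0},{"x": 0,"y": 0,"z": 0.04,"ax": 0,"ay": 0,"az": 0,"hand": 0}])

```text
clock: 7.05
eef_pos: [566.7, -39.4, 71.4]
tcp_rot: [3.141, -0.0, 1.252]
contact_force: [-0.3, 0.5, 1.8]
opening: -0.001
grasp_force: 1.2
```

Call:
drive_tool(plan=[{"x": 0,"y": 0,"z": 0.02,"ax": 0,"ay": 0,"az": 0,"hand": 0},{"x": 0,"y": 0,"z": 0.04,"ax": 0,"ay": 0,"az": 0,"hand": 0},{"x": 0,"y": 0,"z": 0.04,"ax": 0,"ay": 0,"az": 0,"hand": 0}])

```text
clock: 7.35
eef_pos: [566.8, -39.4, 69.5]
tcp_rot: [3.141, -0.0, 1.252]
contact_force: [-1.0, -0.3, 3.9]
opening: 0.001
grasp_force: 2.3
```

Call:
drive_tool(plan=[{"x": 0,"y": 0,"z": 0.02,"ax": 0,"ay": 0,"az": 0,"hand": 0},{"x": 0,"y": 0,"z": 0.04,"ax": 0,"ay": 0,"az": 0,"hand": 0},{"x": 0,"y": 0,"z": 0.04,"ax": 0,"ay": 0,"az": 0,"hand": 0}])

```text
clock: 7.65
eef_pos: [566.7, -39.4, 67.5]
tcp_rot: [3.141, -0.0, 1.252]
contact_force: [-0.5, 0.4, 4.7]
opening: 0.002
grasp_force: 2.3
```

Call:
drive_tool(plan=[{"x": 0,"y": 0,"z": 0.02,"ax": 0,"ay": 0,"az": 0,"hand": 0},{"x": 0,"y": 0,"z": 0.04,"ax": 0,"ay": 0,"az": 0,"hand": 0},{"x": 0,"y": 0,"z": 0.04,"ax": 0,"ay": 0,"az": 0,"hand": 0}])

```text
clock: 7.95
eef_pos: [566.7, -39.4, 65.5]
tcp_rot: [3.141, -0.0, 1.252]
contact_force: [-0.7, -0.3, 3.6]
opening: -0.001
grasp_force: 2.3
```

Call:
drive_tool(plan=[{"x": 0,"y": 0,"z": 0.02,"ax": 0,"ay": 0,"az": 0,"hand": 0},{"x": 0,"y": 0,"z": 0.02,"ax": 0,"ay": 0,"az": 0,"hand": 0}])

```text
clock: 8.15
eef_pos: [566.8, -39.4, 64.5]
tcp_rot: [3.141, -0.0, 1.252]
contact_force: [-1.8, 0.6, 4.9]
opening: 0.002
grasp_force: 2.4
```

Call:
drive_tool(plan=[{"x": 0,"y": 0,"z": 0.01,"ax": 0,"ay": 0,"az": 0,"hand": 0},{"x": 0,"y": 0,"z": 0.01,"ax": 0,"ay": 0,"az": 0,"hand": 0}])

```text
clock: 8.35
eef_pos: [566.8, -39.4, 64.1]
tcp_rot: [3.141, -0.0, 1.252]
contact_force: [-1.6, 0.4, 5.4]
opening: -0.001
grasp_force: 2.8
```

Call:
drive_tool(plan=[{"x": 0,"y": 0,"z": 0.01,"ax": 0,"ay": 0,"az": 0,"hand": 0},{"x": 0,"y": 0,"z": 0.01,"ax": 0,"ay": 0,"az": 0,"hand": 0}])

```text
clock: 8.55
eef_pos: [566.9, -39.4, 64.1]
tcp_rot: [3.141, -0.0, 1.252]
contact_force: [-2.5, -0.1, 11.3]
opening: -0.0
grasp_force: 5.4
```

Call:
drive_tool(plan=[{"x": 0,"y": 0,"z": 0.01,"ax": 0,"ay": 0,"az": 0,"hand": 0},{"x": 0,"y": 0,"z": 0.01,"ax": 0,"ay": 0,"az": 0,"hand": 0}])

```text
clock: 8.75
eef_pos: [567.2, -39.4, 64.0]
tcp_rot: [3.14, -0.0, 1.252]
contact_force: [-4.0, 0.2, 15.4]
opening: -0.003
grasp_force: 7.7
```

Force jumps at 64.0 with no further travel, so the cooler is home. Lift and go to the left clip.

```bash
cat >> h.py <<'E'
def clip(th,off=16,rad=32,left=True):
    """tool target at clip angle th (deg, 0..90)"""
    a=np.radians(150+th); x=42+rad*np.cos(a)+off*np.sin(a); y=72.75+rad*np.sin(a)-off*np.cos(a)
    yaw=np.radians(60+th)
    return (x,y,yaw) if left else (x,-y,np.pi-yaw+np.pi*0)
E
python3 -c "
from h import *
s=monitor.sense()
x,y,a=clip(0,28); go([(0,0,100,a),(x,y,100,a),(x,y,55,a)],s)"
```

```text
x 0.005 y 0.021 z -0.719 ax 0.01 ay -0.01 az 4.99  mm 36 deg 30
x 2.265 y 0.583 z -0.718 ax 0.01 ay -0.01 az 4.99  mm 122 deg 30
x 2.265 y 0.582 z 0.182 ax 0.01 ay -0.01 az 4.99  mm 117 deg 30
```

Call:
drive_tool(plan=[{"x": 0,"y": 0.02,"z": -0.4,"ax": 0,"ay": 0,"az": 0,"hand": 0},{"x": 0,"y": 0.02,"z": -0.75,"ax": 0,"ay": 0,"az": 1,"hand": 0},{"x": 0.75,"y": 0.2,"z": -0.75,"ax": 0,"ay": 0,"az": 2.3,"hand": 0},{"x": 1.5,"y": 0.4,"z": -0.75,"ax": 0,"ay": 0,"az": 3.6,"hand": 0},{"x": 2.265,"y": 0.58,"z": -0.75,"ax": 0,"ay": 0,"az": 5,"hand": 0},{"x": 2.265,"y": 0.58,"z": -0.75,"ax": 0,"ay": 0,"az": 5,"hand": 0},{"x": 2.265,"y": 0.58,"z": -0.75,"ax": 0,"ay": 0,"az": 5,"hand": 0}])

```text
clock: 9.45
eef_pos: [629.4, 59.7, 99.8]
tcp_rot: [-3.141, 0.001, 0.732]
contact_force: [0.2, 0.5, -0.4]
opening: -0.0
grasp_force: 0.0
```

```bash
python3 -c "
from h import *
s=monitor.sense();print(s['eef_pos'],s['contact_force'])
x,y,a=clip(0,28); go([(x,y,55,a)],s)
b=imaging.grab_frame('side');a=imaging.grab_frame('top')
cv2.imwrite('pics/l4.png',np.hstack([cv2.resize(a[130:250,190:310],(400,400)),cv2.resize(b[160:260,200:300],(400,400))])[:,:,::-1])"
```

```text
[629.41347094  59.72797645  99.75254424] [ 0.18661091  0.45641378 -0.35389365]
x 0.005 y 0.022 z 0.895 ax -0.00 ay 0.01 az 0.02  mm 45 deg 0
```

View pics/l4.png

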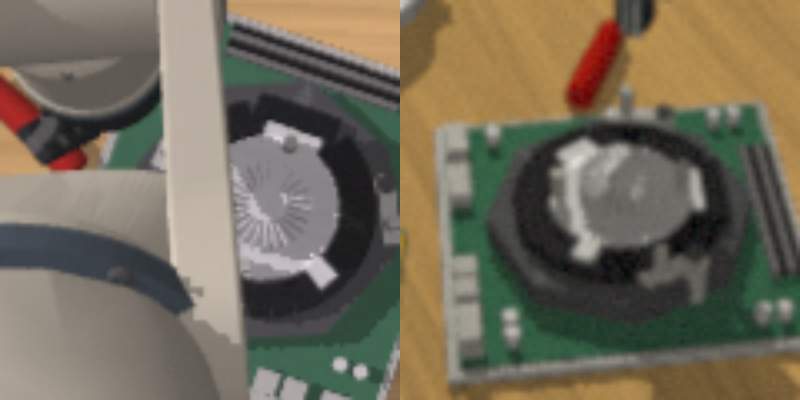

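The cooler is seated with its tabs in the notches: the wide tab in the top view is at (290,135) and the narrow one at (322,272). The tool is beyond the left clip pin, at (628,100) in the side view. Descending.

Call:
drive_tool(plan=[{"x": 0,"y": 0.02,"z": 0.4,"ax": 0,"ay": 0,"az": 0,"hand": 0},{"x": 0,"y": 0.02,"z": 0.7,"ax": 0,"ay": 0,"az": 0,"hand": 0},{"x": 0,"y": 0.02,"z": 0.89,"ax": 0,"ay": 0,"az": 0,"hand": 0},{"x": 0,"y": 0.02,"z": 0.89,"ax": 0,"ay": 0,"az": 0,"hand": 0}])

```text
clock: 9.95
eef_pos: [628.8, 57.8, 54.1]
tcp_rot: [-3.14, 0.003, 0.728]
contact_force: [0.2, -0.2, 0.5]
opening: -0.001
grasp_force: 0.0
```

```bash
python3 -c "
from h import *
s=monitor.sense();print(s['eef_pos'],s['contact_force'])
T=[clip(0,22),clip(0)]+[clip(t) for t in range(8,90,8)]+[clip(90),clip(92)]
go([(x,y,55,a) for x,y,a in T],s)"
```

```text
[628.81631682  57.75560757  54.05886627] [ 0.24791555 -0.15748796  0.52345944]
x -0.081 y 0.001 z -0.019 ax -0.02 ay 0.02 az -0.02  mm 4 deg 0
x -0.201 y 0.001 z -0.018 ax -0.02 ay 0.02 az -0.02  mm 10 deg 0
x -0.293 y -0.037 z -0.018 ax -0.02 ay 0.02 az -1.35  mm 15 deg 8
x -0.390 y -0.062 z -0.018 ax -0.02 ay 0.02 az -2.68  mm 20 deg 16
x -0.489 y -0.073 z -0.017 ax -0.02 ay 0.02 az -4.02  mm 25 deg 24
x -0.589 y -0.071 z -0.017 ax -0.02 ay 0.02 az -5.35  mm 30 deg 32
x -0.687 y -0.054 z -0.017 ax -0.03 ay 0.02 az -6.68  mm 34 deg 40
x -0.782 y -0.024 z -0.017 ax -0.03 ay 0.02 az -8.02  mm 39 deg 48
x -0.872 y 0.019 z -0.017 ax -0.03 ay 0.01 az -9.35  mm 44 deg 56
x -0.955 y 0.074 z -0.016 ax -0.03 ay 0.01 az -10.68  mm 48 deg 64
x -1.030 y 0.140 z -0.016 ax -0.03 ay 0.01 az -12.02  mm 52 deg 72
x -1.095 y 0.216 z -0.016 ax -0.03 ay 0.01 az -13.35  mm 56 deg 80
x -1.149 y 0.300 z -0.016 ax -0.03 ay 0.01 az -14.68  mm 59 deg 88
x -1.160 y 0.323 z -0.016 ax -0.03 ay 0.01 az -15.02  mm 60 deg 90
x -1.171 y 0.345 z -0.016 ax -0.03 ay 0.00 az -15.35  mm 61 deg 92
```

Call:
drive_tool(plan=[{"x": -0.2,"y": 0,"z": -0.01,"ax": 0,"ay": 0,"az": 0,"hand": 0},{"x": -0.293,"y": -0.037,"z": -0.01,"ax": 0,"ay": 0,"az": -1.33,"hand": 0},{"x": -0.39,"y": -0.062,"z": -0.01,"ax": 0,"ay": 0,"az": -2.67,"hand": 0},{"x": -0.489,"y": -0.073,"z": -0.01,"ax": 0,"ay": 0,"az": -4,"hand": 0},{"x": -0.589,"y": -0.071,"z": -0.01,"ax": 0,"ay": 0,"az": -5.33,"hand": 0},{"x": -0.687,"y": -0.054,"z": -0.01,"ax": 0,"ay": 0,"az": -6.67,"hand": 0},{"x": -0.782,"y": -0.024,"z": -0.01,"ax": 0,"ay": 0,"az": -8,"hand": 0},{"x": -0.782,"y": -0.024,"z": -0.01,"ax": 0,"ay": 0,"az": -8,"hand": 0}])

```text
clock: 10.75
eef_pos: [600.3, 32.6, 57.2]
tcp_rot: [3.14, -0.0, 1.568]
contact_force: [0.2, -0.1, -0.1]
opening: 0.0
grasp_force: 0.0
```

```bash
python3 -c "
from h import *
s=monitor.sense();print(s['eef_pos'],s['contact_force'])
T=[clip(t) for t in (48,56,64,72,80,84,88,90,92)]
go([(x,y,55,a) for x,y,a in T],s)"
```

```text
[600.26042382  32.62954186  57.2232285 ] [ 0.19650875 -0.07764883 -0.09549353]
x -0.000 y -0.029 z 0.044 ax 0.01 ay -0.00 az 0.00  mm 3 deg 0
x -0.092 y -0.067 z 0.044 ax 0.01 ay 0.00 az -1.33  mm 6 deg 8
x -0.189 y -0.092 z 0.044 ax 0.01 ay 0.00 az -2.66  mm 11 deg 16
x -0.288 y -0.104 z 0.044 ax 0.01 ay 0.00 az -4.00  mm 15 deg 24
x -0.388 y -0.101 z 0.044 ax 0.01 ay 0.00 az -5.33  mm 20 deg 32
x -0.437 y -0.095 z 0.044 ax 0.01 ay 0.00 az -6.00  mm 22 deg 36
x -0.486 y -0.085 z 0.044 ax 0.01 ay 0.00 az -6.66  mm 25 deg 40
x -0.511 y -0.079 z 0.044 ax 0.01 ay 0.00 az -7.00  mm 26 deg 42
x -0.535 y -0.071 z 0.044 ax 0.01 ay 0.00 az -7.33  mm 27 deg 44
```

Call:
drive_tool(plan=[{"x": -0.092,"y": -0.067,"z": 0.03,"ax": 0,"ay": 0,"az": -1.33,"hand": 0},{"x": -0.189,"y": -0.092,"z": 0.03,"ax": 0,"ay": 0,"az": -2.67,"hand": 0},{"x": -0.288,"y": -0.104,"z": 0.03,"ax": 0,"ay": 0,"az": -4,"hand": 0},{"x": -0.388,"y": -0.101,"z": 0.03,"ax": 0,"ay": 0,"az": -5.33,"hand": 0},{"x": -0.437,"y": -0.095,"z": 0.03,"ax": 0,"ay": 0,"az": -6,"hand": 0},{"x": -0.486,"y": -0.085,"z": 0.03,"ax": 0,"ay": 0,"az": -6.66,"hand": 0},{"x": -0.486,"y": -0.085,"z": 0.03,"ax": 0,"ay": 0,"az": -6.66,"hand": 0}])

```text
clock: 11.45
eef_pos: [595.9, 8.7, 55.2]
tcp_rot: [3.141, 0.0, 2.261]
contact_force: [-0.5, -0.3, 0.9]
opening: -0.004
grasp_force: 0.3
```

Call:
drive_tool(plan=[{"x": -0.02,"y": 0,"z": 0,"ax": 0,"ay": 0,"az": 0,"hand": 0},{"x": -0.02,"y": 0,"z": 0,"ax": 0,"ay": 0,"az": 0,"hand": 0}])

```text
clock: 11.65
eef_pos: [596.4, 8.2, 54.9]
tcp_rot: [-3.141, -0.0, 2.261]
contact_force: [-1.9, 0.9, 0.8]
opening: 0.0
grasp_force: 0.7
```

Call:
drive_tool(plan=[{"x": -0.02,"y": 0,"z": 0,"ax": 0,"ay": 0,"az": 0,"hand": 0},{"x": -0.02,"y": 0,"z": 0,"ax": 0,"ay": 0,"az": 0,"hand": 0}])

```text
clock: 11.85
eef_pos: [596.9, 7.6, 54.8]
tcp_rot: [-3.141, -0.001, 2.263]
contact_force: [-3.2, 2.4, 3.2]
opening: 0.003
grasp_force: 1.8
```

```bash
python3 -c "
from h import *
s=monitor.sense();print(s['eef_pos'],s['contact_force'])
go([(x,y,55,a) for x,y,a in [clip(88),clip(90),clip(90,14)]],s)"
```

```text
[596.8656741    7.61045672  54.7703909 ] [-3.16499143  2.37665806  3.17063479]
x 0.022 y -0.005 z -0.005 ax -0.00 ay -0.01 az -0.03  mm 1 deg 0
x -0.000 y -0.016 z -0.005 ax -0.00 ay -0.01 az -0.36  mm 1 deg 2
x -0.040 y -0.014 z -0.005 ax -0.00 ay -0.01 az -0.36  mm 2 deg 2
```

Call:
drive_tool(plan=[{"x": -0.02,"y": 0,"z": 0,"ax": 0,"ay": 0,"az": 0,"hand": 0},{"x": -0.02,"y": 0,"z": 0,"ax": 0,"ay": 0,"az": 0,"hand": 0}])

```text
clock: 12.05
eef_pos: [597.0, 7.3, 54.6]
tcp_rot: [-3.141, -0.002, 2.263]
contact_force: [-5.2, 4.7, 3.8]
opening: 0.006
grasp_force: 3.6
```

Call:
drive_tool(plan=[{"x": -0.02,"y": 0,"z": 0,"ax": 0,"ay": 0,"az": 0,"hand": 0},{"x": -0.02,"y": 0,"z": 0,"ax": 0,"ay": 0,"az": 0,"hand": 0}])

```text
clock: 12.25
eef_pos: [597.1, 7.0, 54.6]
tcp_rot: [-3.14, -0.003, 2.263]
contact_force: [-6.4, 8.1, 4.9]
opening: 0.004
grasp_force: 5.1
```

The left clip is firmly at its stop. Retreat, then over to the right clip.

Call:
drive_tool(plan=[{"x": 0.15,"y": 0,"z": 0,"ax": 0,"ay": 0,"az": 0,"hand": 0},{"x": 0.2,"y": 0,"z": -0.2,"ax": 0,"ay": 0,"az": 0,"hand": 0},{"x": 0.2,"y": 0,"z": -1,"ax": 0,"ay": 0,"az": 0,"hand": 0},{"x": 0.2,"y": 0,"z": -1,"ax": 0,"ay": 0,"az": 0,"hand": 0}])

```text
clock: 12.65
eef_pos: [595.7, 13.6, 109.8]
tcp_rot: [3.135, 0.005, 2.264]
contact_force: [0.6, -0.0, 0.3]
opening: -0.004
grasp_force: 0.0
```

```bash
python3 -c "
from h import *
s=monitor.sense();print(s['eef_pos'],s['contact_force'])
go([(x,y,z,a) for x,y,a in [clip(0,28,left=False)] for z in (100,55)],s)"
```

```text
[595.67104367  13.6271317  109.76362977] [ 0.55727576 -0.03292625  0.30193031]
x -2.146 y -2.716 z 0.190 ax 0.07 ay 0.04 az 4.65  mm 173 deg 28
x -2.141 y -2.722 z 1.090 ax 0.07 ay 0.04 az 4.65  mm 182 deg 28
```

Call:
drive_tool(plan=[{"x": -0.55,"y": -0.68,"z": 0.1,"ax": 0,"ay": 0,"az": 1.2,"hand": 0},{"x": -1.1,"y": -1.36,"z": 0.1,"ax": 0,"ay": 0,"az": 2.4,"hand": 0},{"x": -1.65,"y": -2.04,"z": 0.1,"ax": 0,"ay": 0,"az": 3.6,"hand": 0},{"x": -2.14,"y": -2.72,"z": 0.1,"ax": 0,"ay": 0,"az": 4.65,"hand": 0},{"x": -2.14,"y": -2.72,"z": 0.1,"ax": 0,"ay": 0,"az": 4.65,"hand": 0},{"x": -2.14,"y": -2.72,"z": 0.1,"ax": 0,"ay": 0,"az": 4.65,"hand": 0}])

```text
clock: 13.25
eef_pos: [556.1, -156.8, 100.3]
tcp_rot: [3.14, 0.001, 1.775]
contact_force: [0.1, 0.6, 1.0]
opening: 0.001
grasp_force: 0.0
```

```bash
python3 -c "
from h import *
s=monitor.sense();print(s['eef_pos'],s['contact_force'])
go([(x,y,z,a) for x,y,a in [clip(0,28,left=False)] for z in (100,55)],s)"
```

```text
[ 556.09437499 -156.75154684  100.27503011] [0.09653887 0.58056387 1.0403159 ]
x 0.006 y 0.078 z 0.006 ax 0.01 ay 0.01 az -0.02  mm 4 deg 0
x 0.006 y 0.077 z 0.906 ax 0.01 ay 0.01 az -0.02  mm 45 deg 0
```

Call:
drive_tool(plan=[{"x": 0,"y": 0.08,"z": 0.3,"ax": 0,"ay": 0,"az": 0,"hand": 0},{"x": 0,"y": 0.08,"z": 0.7,"ax": 0,"ay": 0,"az": 0,"hand": 0},{"x": 0,"y": 0.08,"z": 0.89,"ax": 0,"ay": 0,"az": 0,"hand": 0},{"x": 0,"y": 0.08,"z": 0.89,"ax": 0,"ay": 0,"az": 0,"hand": 0},{"x": 0,"y": 0.08,"z": 0.89,"ax": 0,"ay": 0,"az": 0,"hand": 0}])

```text
clock: 13.75
eef_pos: [560.0, -154.1, 55.0]
tcp_rot: [-3.141, -0.0, 1.778]
contact_force: [-0.9, 0.1, -0.1]
opening: -0.001
grasp_force: 0.0
```

```bash
python3 -c "
from h import *
s=monitor.sense();print(s['eef_pos'],s['contact_force'])
go([(x,y,55,a) for x,y,a in [clip(t,left=False) for t in range(0,90,8)]],s)"
```

```text
[ 559.96311137 -154.14333533   55.01036481] [-0.8510075   0.09167081 -0.11058803]
x 0.210 y -0.008 z 0.000 ax -0.01 ay -0.00 az 0.01  mm 11 deg 0
x 0.302 y -0.047 z 0.000 ax -0.01 ay -0.00 az 1.34  mm 15 deg 8
x 0.399 y -0.072 z 0.000 ax -0.01 ay -0.00 az 2.67  mm 20 deg 16
x 0.498 y -0.083 z 0.000 ax -0.01 ay -0.00 az 4.01  mm 25 deg 24
x 0.598 y -0.080 z 0.000 ax -0.01 ay -0.00 az 5.34  mm 30 deg 32
x 0.697 y -0.064 z 0.000 ax -0.01 ay -0.00 az 6.67  mm 35 deg 40
x 0.792 y -0.034 z 0.000 ax -0.01 ay -0.00 az 8.01  mm 40 deg 48
x 0.882 y 0.009 z 0.000 ax -0.01 ay 0.00 az 9.34  mm 44 deg 56
x 0.965 y 0.064 z 0.000 ax -0.01 ay 0.00 az 10.67  mm 48 deg 64
x 1.040 y 0.130 z 0.000 ax -0.01 ay 0.00 az 12.01  mm 52 deg 72
x 1.105 y 0.206 z 0.000 ax -0.01 ay 0.00 az 13.34  mm 56 deg 80
x 1.158 y 0.290 z 0.000 ax -0.01 ay 0.00 az 14.67  mm 60 deg 88
```

Call:
drive_tool(plan=[{"x": 0.21,"y": -0.01,"z": 0,"ax": 0,"ay": 0,"az": 0,"hand": 0},{"x": 0.302,"y": -0.047,"z": 0,"ax": 0,"ay": 0,"az": 1.33,"hand": 0},{"x": 0.399,"y": -0.072,"z": 0,"ax": 0,"ay": 0,"az": 2.67,"hand": 0},{"x": 0.498,"y": -0.083,"z": 0,"ax": 0,"ay": 0,"az": 4,"hand": 0},{"x": 0.598,"y": -0.08,"z": 0,"ax": 0,"ay": 0,"az": 5.33,"hand": 0},{"x": 0.697,"y": -0.064,"z": 0,"ax": 0,"ay": 0,"az": 6.67,"hand": 0},{"x": 0.792,"y": -0.034,"z": 0,"ax": 0,"ay": 0,"az": 8,"hand": 0},{"x": 0.792,"y": -0.034,"z": 0,"ax": 0,"ay": 0,"az": 8,"hand": 0}])

```text
clock: 14.55
eef_pos: [549.7, -115.4, 55.8]
tcp_rot: [-3.141, 0.0, 0.938]
contact_force: [-1.9, -0.5, -0.4]
opening: 0.0
grasp_force: 0.3
```

```bash
python3 -c "
from h import *
s=monitor.sense();print(s['eef_pos'],s['contact_force'])
go([(x,y,55,a) for x,y,a in [clip(t,left=False) for t in (48,56,64,72,80,84,88,90)]],s)"
```

```text
[ 549.65193373 -115.4401992    55.81545302] [-1.86232121 -0.53920779 -0.3505221 ]
x 0.001 y 0.012 z 0.016 ax -0.00 ay 0.00 az -0.02  mm 1 deg 0
x 0.093 y -0.027 z 0.016 ax -0.00 ay 0.00 az 1.31  mm 5 deg 8
x 0.190 y -0.052 z 0.016 ax -0.00 ay 0.00 az 2.65  mm 10 deg 16
x 0.289 y -0.064 z 0.016 ax -0.00 ay 0.00 az 3.98  mm 15 deg 24
x 0.389 y -0.061 z 0.016 ax -0.00 ay 0.00 az 5.31  mm 20 deg 32
x 0.438 y -0.055 z 0.016 ax -0.00 ay 0.00 az 5.98  mm 22 deg 36
x 0.487 y -0.045 z 0.016 ax -0.00 ay 0.00 az 6.65  mm 24 deg 40
x 0.511 y -0.039 z 0.016 ax -0.00 ay 0.00 az 6.98  mm 26 deg 42
```

Call:
drive_tool(plan=[{"x": 0.093,"y": -0.027,"z": 0.01,"ax": 0,"ay": 0,"az": 1.33,"hand": 0},{"x": 0.19,"y": -0.052,"z": 0.01,"ax": 0,"ay": 0,"az": 2.65,"hand": 0},{"x": 0.289,"y": -0.064,"z": 0.01,"ax": 0,"ay": 0,"az": 3.98,"hand": 0},{"x": 0.389,"y": -0.061,"z": 0.01,"ax": 0,"ay": 0,"az": 5.3,"hand": 0},{"x": 0.438,"y": -0.055,"z": 0.01,"ax": 0,"ay": 0,"az": 5.98,"hand": 0},{"x": 0.487,"y": -0.045,"z": 0.01,"ax": 0,"ay": 0,"az": 6.65,"hand": 0},{"x": 0.487,"y": -0.045,"z": 0.01,"ax": 0,"ay": 0,"az": 6.65,"hand": 0}])

```text
clock: 15.25
eef_pos: [562.5, -94.9, 55.0]
tcp_rot: [-3.141, -0.0, 0.246]
contact_force: [-1.7, -0.3, -0.7]
opening: 0.001
grasp_force: 0.6
```

Call:
drive_tool(plan=[{"x": 0.03,"y": 0,"z": 0,"ax": 0,"ay": 0,"az": 0,"hand": 0},{"x": 0.03,"y": 0,"z": 0,"ax": 0,"ay": 0,"az": 0,"hand": 0}])

```text
clock: 15.45
eef_pos: [564.1, -95.0, 54.9]
tcp_rot: [3.142, -0.0, 0.246]
contact_force: [-1.4, 0.4, 1.1]
opening: 0.0
grasp_force: 0.7
```

Call:
drive_tool(plan=[{"x": 0.02,"y": 0,"z": 0,"ax": 0,"ay": 0,"az": 0,"hand": 0},{"x": 0.02,"y": 0,"z": 0,"ax": 0,"ay": 0,"az": 0,"hand": 0}])

```text
clock: 15.65
eef_pos: [565.2, -94.9, 54.9]
tcp_rot: [3.142, -0.0, 0.244]
contact_force: [-1.1, -0.0, 0.2]
opening: -0.0
grasp_force: 0.7
```

```bash
python3 -c "
from h import *
s=monitor.sense();print(s['eef_pos'],s['contact_force'])
go([(x,y,55,a) for x,y,a in [clip(90,left=False)]],s)"
```

```text
[565.18036216 -94.87323171  54.87034389] [-1.05081853 -0.00484475  0.19304491]
x -0.033 y -0.033 z -0.003 ax 0.00 ay -0.00 az 0.35  mm 2 deg 2
```

Not yet at the stop, so continue in 1 mm steps.

Call:
drive_tool(plan=[{"x": 0.02,"y": 0,"z": 0,"ax": 0,"ay": 0,"az": 0,"hand": 0},{"x": 0.02,"y": 0,"z": 0,"ax": 0,"ay": 0,"az": 0,"hand": 0}])

```text
clock: 15.85
eef_pos: [566.0, -94.6, 54.8]
tcp_rot: [3.142, 0.0, 0.243]
contact_force: [-1.9, 0.8, 0.4]
opening: 0.001
grasp_force: 0.9
```

Call:
drive_tool(plan=[{"x": 0.02,"y": 0,"z": 0,"ax": 0,"ay": 0,"az": 0,"hand": 0},{"x": 0.02,"y": 0,"z": 0,"ax": 0,"ay": 0,"az": 0,"hand": 0}])

```text
clock: 16.05
eef_pos: [566.2, -94.5, 54.7]
tcp_rot: [-3.141, 0.002, 0.243]
contact_force: [-4.5, -0.9, 3.6]
opening: -0.001
grasp_force: 2.6
```

Call:
drive_tool(plan=[{"x": 0.02,"y": 0,"z": 0,"ax": 0,"ay": 0,"az": 0,"hand": 0},{"x": 0.02,"y": 0,"z": 0,"ax": 0,"ay": 0,"az": 0,"hand": 0}])

```text
clock: 16.25
eef_pos: [566.3, -94.4, 54.6]
tcp_rot: [-3.141, 0.003, 0.243]
contact_force: [-7.5, -2.0, 5.4]
opening: 0.003
grasp_force: 4.2
```

The right clip is at its stop. Retreat, lift away and look.

Call:
drive_tool(plan=[{"x": -0.15,"y": 0,"z": 0,"ax": 0,"ay": 0,"az": 0,"hand": 0},{"x": -0.2,"y": 0,"z": -0.2,"ax": 0,"ay": 0,"az": 0,"hand": 0},{"x": -0.2,"y": 0,"z": -1,"ax": 0,"ay": 0,"az": 0,"hand": 0},{"x": -0.2,"y": 0,"z": -2,"ax": 0,"ay": 0,"az": 0,"hand": 0},{"x": -0.2,"y": -1,"z": -3,"ax": 0,"ay": 0,"az": 0,"hand": 0},{"x": -0.2,"y": -2,"z": -3,"ax": 0,"ay": 0,"az": 0,"hand": 0},{"x": -0.2,"y": -3,"z": -3,"ax": 0,"ay": 0,"az": 0,"hand": 0},{"x": -0.2,"y": -4,"z": -3,"ax": 0,"ay": 0,"az": 0,"hand": 0}])

```text
clock: 17.05
eef_pos: [514.4, 83.7, 206.7]
tcp_rot: [3.141, -0.004, 0.242]
contact_force: [0.7, 0.3, -0.4]
opening: 0.002
grasp_force: 0.0
```

Call:
drive_tool(plan=[{"x": -1,"y": 3,"z": 0,"ax": 0,"ay": 0,"az": 0,"hand": 0},{"x": -1,"y": 6,"z": 0,"ax": 0,"ay": 0,"az": 0,"hand": 0},{"x": -1,"y": 7,"z": 0,"ax": 0,"ay": 0,"az": 0,"hand": 0},{"x": -1,"y": 7,"z": 0,"ax": 0,"ay": 0,"az": 0,"hand": 0},{"x": -1,"y": 7,"z": 0,"ax": 0,"ay": 0,"az": 0,"hand": 0},{"x": -1,"y": 8,"z": 0,"ax": 0,"ay": 0,"az": 0,"hand": 0},{"x": -1,"y": 8,"z": 0,"ax": 0,"ay": 0,"az": 0,"hand": 0},{"x": -1,"y": 8,"z": 0,"ax": 0,"ay": 0,"az": 0,"hand": 0}])

```text
clock: 17.85
eef_pos: [561.3, -316.3, 205.8]
tcp_rot: [3.14, -0.002, 0.243]
contact_force: [1.8, 0.4, 0.2]
opening: -0.001
grasp_force: 0.0
```

```bash
python3 -c "
from h import *
s=monitor.sense();print(s['eef_pos'],s['contact_force'],s['clock'])
a=imaging.grab_frame('top');b=imaging.grab_frame('side')
o=cv2.resize(ortho('top',C,PSI,45,98,4,a),(400,400))
cv2.imwrite('pics/f1.png',np.hstack([o,cv2.resize(b[160:280,180:300],(400,400))])[:,:,::-1])"
```

```text
[ 561.313616   -316.30834692  205.76884222] [1.7846339  0.3649525  0.20938106] 17.85
```

View pics/f1.png

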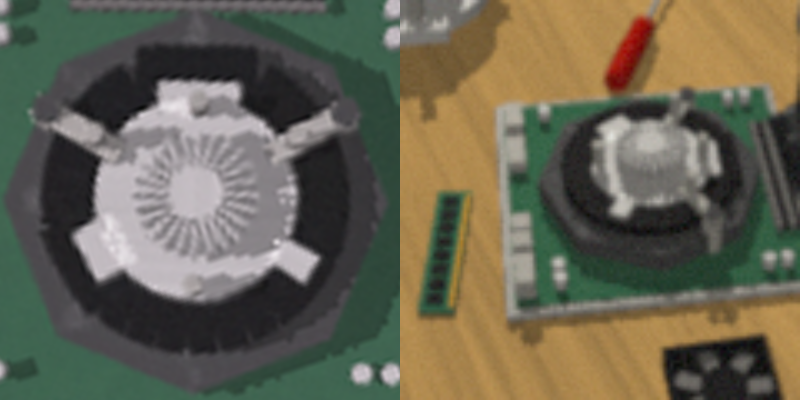

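Both clips point to the frame's axis over the flange: left at (85,130), right at (310,132). The tabs are in their notches, and the screwdriver, fan and memory stick were not touched. Handing in.

```bash
python3 -c "
from rig import r
print(r.sign_off())"
```

```text
the job is handed in; nothing more can be done
None
```

The cooler was turned until its tabs dropped into their notches and pressed fully home. Both clips were then swung in to their stops, and the job was handed in at about 18 s on the robot clock.

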